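# Lengthen the telescopic leg of the clinic's tray stand by one hole

### The arm

A 6-joint arm with a two-finger parallel gripper is mounted at the origin on the work surface. World frame = base frame: x ahead of the robot, y to its left, z up, the work surface at z = 0. Lengths are in m, angles in degrees, forces in N, time in s.
With the tool pointing down it reaches from about 0.425 to 1.125 m from the base axis. Payload 14.9 kg.
Tool frame: the origin (TCP) lies on the centre line of the jaws, within the pads' length; the fingertips stand 14 mm ahead of it and the grasp point (between the pads) lies 5 mm behind it; z points along the fingers, y is the line along which they close (so a half turn about z gives the same grasp; the last joint's range is limited). The gripper opens to 91 mm and grips with 3 to 60 N. Pads are 32 mm wide; open, the fingers measure 118 mm over their backs; the gripper's body (76 mm by 178 mm) begins 60 mm behind the grasp point.
Start: joints at [-76.049, 21.709, 99.362, -0, 58.929, -1.908], TCP at [0.191, -0.673, 0.228] pointing down, gripper open.
Joint ranges: [-158.91, 158.91], [-42.39, 125.64], [0.06, 152.35], [-60.88, 240.88], [17.5, 164.5], [-176.32, 176.32]. Speed limits (degrees/s): [108.29, 108.29, 136.94, 180, 180, 180].

### API

Orientations are given as [roll, pitch, yaw] about the fixed x, y, z axes, in that order (R = Rz(yaw) Ry(pitch) Rx(roll)).
In Python, from plant import bot gives the robot as it stands. The module is installed in compiled form; this text tells all that it offers.
- The arm moves only by the tool send_rows, never from a script. Its argument "rows" is a list of rows, each an object with "delta_pos": the shift along the tool's x, y, z in m, a list of three; "angular": the turn, a rotation vector about the tool's x, y, z in rad, a list of three. A call has 1 to 8 rows; each row shifts and turns the commanded pose from where the row before left it, along the tool's axes as they then stand; what a row does not reach is not made up. A row lasts 1/12 s, in which the tool goes at most 41.7 mm and 7.16 degrees, less where a joint would pass 70% of its speed; a pose out of reach is approached as far as the arm can. A call with a gripper value outside its range is refused whole. "grip" is the finger opening in m, from 0 to 0.0912, set as the call begins (left out, the last holds). The fingers move at their own pace and stop on an object; "grip_force" is the grip in N (left out, the last holds). Time passes only in rows, so rows that do not move let the fingers close. It gives the time, the measured TCP pose, the force, the opening and the grip force at its end, in the units of the state.
- bot.observe(): the state, without advancing time (a new reading comes with each control period).
- bot.get_image(name): name is "scene" or "top" or "wrist"; returns the picture (384x512x3 uint8, red, green, blue); there is no depth.
- bot.camera_model(name): a dict with "K" (3x3 intrinsics, pixels), "R" (3x3) and "t" (3): a world point X has camera coordinates R X + t; the wrist camera has in their place "tool_from_camera" (4x4, takes a point from camera to tool coordinates, whose origin is the TCP and whose axes are the flange's). Camera axes: x right, y down, z forward; pixel columns grow to the right and rows downward; lengths in m; the calibration is good to about 2 mm. A picture is of the moment at which its call begins: read the wrist's pose just before it. camera_model takes no time and is no camera call.
- bot.job_done(): hands the job in; it is judged then, once.
Trained networks look in the newest picture that a camera, given by its name, has taken for a name from the list of things; names that differ only in an ending like _2 or _b are one class to them, and where a whole thing is asked for, a point or a joint stands for the part that bears it (a point fixed in the world has none). Each returns a list of dicts, best first, with "conf" (0 to 1); they miss things now and then, are a little off and sometimes report something else, mostly with a low value. They report only what shows in the picture. A call takes as long as a camera call.
- bot.spot_in(camera, target): "point" ([x, y, z] in m, in world coordinates, good to about 4 mm: the middle of the surface that is visible of it).
- bot.outline_of(camera, target): "region" (384x512 bool, what is visible of it).
- bot.tip_of(camera, target): "point" ([x, y, z] in m, in world coordinates, good to about 4 mm: a listed point, or the origin of a listed thing).
The state is a dict: "t": time; "joints": joint angles; "qd": joint speeds; "joint_torque": joint torques, N m; "eef_pos": TCP position; "ee_rot": TCP orientation; "ft_force": force on the tool from outside, world axes, zero at the start; "ft_torque": the same for the moment, N m; "opening": finger opening in m; "finger_force": force on a finger pad.
Only numpy, scipy, OpenCV 4.12 (cv2) and the standard library are available. Lean on these libraries where they do the work, as an engineer would, in place of code of your own. Each camera call takes 0.05 s, during which the arm holds its last target. There are 200 camera calls.

### The job

The telescopic leg of the folding tray stand lies clipped in its holder on the desk: push its sprung button in until the inner tube is let go, then draw the inner tube out by the square foot at its end until the button pops up through the next hole and locks. Draw gently and stop at the click, so that the friction-held stop strip with that hole is not dragged along the leg; then let go and leave the things around undisturbed.

Things in the scene. Friction and masses are not known exactly. Their poses are not given: they have to be found in the camera images.
- stand: White base plate (100 x 200 x 12 mm, fixed) with two grey saddles (60 mm wide) that hold the leg's outer aluminium square tube, 34 x 34 x 196 mm, level: axis 60 mm, top face 77 mm above the desk. Origin on the desk under the tube's axis, z up; the tube runs along y from y = +138 mm to its mouth at y = -58 mm, where the inner tube comes out towards -y.
- next_hole_search (a point): Fixed point on the outer tube's top centre line, 60 mm from the first hole towards the mouth. The next hole (11.5 mm wide) is in a flush dark steel stop strip (20 mm wide, 76 mm long, hole at its middle) and lies anywhere within 16 mm either side of this point along the tube: it differs each time and is not measured, but can be seen or felt.
- inner_tube (a joint): How far (m) the inner square steel tube (24 x 24 mm) has slid out to the stand's -y: 0 to 0.002 = start, locked in the first hole; 0.100 = end stop, too far. When the button is pressed in, a short inner spring throws the tube out 12 mm or a little more, which carries the button under the tube wall, where it stays in. From there sliding takes 4 to 6 N and the tube stays where it is left.
- foot_grip (a point): Centre of the grey hard-rubber foot, a 30 mm cube on the outer end of the inner tube, 60 mm above the desk and at the start 160 mm to the stand's -y from the button's centre; moves with the tube. It can be gripped from above across the stand's x (30 mm wide); below it is only the desk.
- button_top (a point): Centre of the top of the lock button on the inner tube: dark steel, round, 10 mm across with a domed top, pointing up. At the start it stands in the first hole (11.5 mm wide, at the stand's y = +60 mm), 6 mm above the outer tube's top face, 83 mm above the desk. It moves with the inner tube.
- lock_button (a joint): How far (m) the button is pressed down: 0 = fully up through a hole (locked), about 0.008 = under the tube wall (free to slide). Spring about 1.5 N at 0, 3.5 N at 0.008, with some rubbing. It is enough to press its top flush with the tube's top face (0.006), with shut fingertips that come to rest on the tube: the inner spring then draws it the rest under.
- stop_strip (a joint): How far (m) the stop strip has been dragged along the leg from where it was set: 0 at the start, grows towards the mouth. Only friction holds it: with the button locked in its hole, pulling on with more than about 15 N beyond the sliding force drags it. More than 3 mm is too much.
- tooth_model: Plaster dental model, half-round, 60 mm across and 26 mm high; origin under its centre. Not to be disturbed.
- dropper: Small yellow dropper bottle with a black cap, 28 mm across and 62 mm high; origin under its centre. Not to be disturbed.
- floss_box: Flat round white box, 58 mm across and 18 mm high; origin under its centre. Not to be disturbed.
- curing_light: White pen-shaped curing light with an orange shield, lying, 215 mm long along its x and 33 mm high; origin under the middle of its body. Not to be disturbed.

How it is judged:
By the outcome, as a careful person would: the job done as asked, in the order asked, and still so for the second after the job is handed in, with the robot touching nothing.
It also fails if it takes over 40 s, if anything falls off the work surface, if the arm or the gripper's body presses on something with over 40 N, if the wrist force passes 120 N, or if a joint passes its speed limit or range.

## Working session

There is one attempt and no reset: what is moved stays moved. The work goes in short steps, Python scripts to look and compute and a tool call to move; the robot and the scene stay as the last step left them, time stands still between calls to the robot, and variables do not carry over. Pictures are saved under pics/ and viewed, at most 10 in all, crops included, and the job is handed in when it is done.

Besides the shell and the picture viewer there is one more tool, called after ">>>" as a command line: name --argument value ..., lists and objects as JSON in quotes. send_rows: Moves the arm, as the interface text tells. Its arguments: {"type":"object","properties":{"rows":{"type":"array","items":{"type":"object","properties":{"delta_pos":{"type":"array","items":{"type":"number"}},"angular":{"type":"array","items":{"type":"number"}}}}},"grip":{"type":"number"},"grip_force":{"type":"number"}},"required":["rows"]}

```bash
mkdir -p pics; python3 - <<'E'
from plant import bot
import cv2,numpy as np
s=bot.observe(); print(s['t'],s['eef_pos'],s['ee_rot'],s['ft_force'],s['opening'])
for c in ['scene','top']:
    im=bot.get_image(c); cv2.imwrite(f'pics/{c}0.png',im[:,:,::-1])
    for n in ['button_top','foot_grip','stand','next_hole_search']:
        print(c,n,[(np.round(d['point'],4),round(d['conf'],2)) for d in bot.tip_of(c,n)][:2])
    m=bot.camera_model(c); print(np.round(m['K'],1).tolist(),np.round(m['R'],3).tolist(),np.round(m['t'],3))
for n in ['tooth_model','dropper','floss_box','curing_light']:
    print(n,[(np.round(d['point'],3),round(d['conf'],2)) for d in bot.tip_of('top',n)][:2])
print(bot.camera_model('wrist'), bot.observe()['t'])
E
```

```text
0.0 [ 0.19117944 -0.67299062  0.22728977] [-1.79936889e+02 -2.84656498e-03  1.58574401e+01] [-0.12388372 -0.2585316  -0.3097346 ] 0.09139144959799843
scene button_top [(array([0.5423, 0.0409, 0.0846]), 0.55), (array([ 0.5477, -0.0172,  0.0792]), 0.32)]
scene foot_grip [(array([ 0.5603, -0.1149,  0.0612]), 0.72)]
scene stand [(array([ 5.501e-01, -1.570e-02, -3.000e-04]), 0.88)]
scene next_hole_search [(array([ 0.5489, -0.0181,  0.0776]), 0.79)]
[[390.1, 0.0, 255.4], [0.0, 390.1, 185.0], [0.0, 0.0, 1.0]] [[-0.857, 0.516, 0.008], [0.414, 0.696, -0.586], [-0.308, -0.499, -0.81]] [ 0.409 -0.293  0.98 ]
top button_top [(array([0.5429, 0.0418, 0.0806]), 0.52)]
top foot_grip [(array([ 0.5659, -0.1179,  0.062 ]), 0.68)]
top stand [(array([ 0.5477, -0.0161,  0.001 ]), 0.95), (array([ 0.5648, -0.1164,  0.0622]), 0.52)]
top next_hole_search [(array([ 0.5507, -0.019 ,  0.0825]), 0.91), (array([ 0.5639, -0.1189,  0.0595]), 0.16)]
[[456.5, 0.0, 260.0], [0.0, 456.5, 189.6], [0.0, 0.0, 1.0]] [[-0.012, -1.0, -0.022], [-0.996, 0.014, -0.084], [0.084, 0.021, -0.996]] [0.154 0.57  0.735]
tooth_model [(array([0.683, 0.072, 0.004]), 0.79)]
dropper [(array([ 0.428, -0.034,  0.001]), 0.72), (array([ 0.553, -0.017,  0.081]), 0.59)]
floss_box [(array([ 0.688, -0.079, -0.002]), 0.55)]
curing_light [(array([ 0.563, -0.118,  0.058]), 0.65)]
{'K': array([[266.50386286,   0.        , 255.45731026],
       [  0.        , 266.50386286, 189.8935454 ],
       [  0.        ,   0.        ,   1.        ]]), 'tool_from_camera': array([[ 1.95625519e-05, -9.69280412e-01, -2.45958294e-01,
         6.96096553e-02],
       [ 9.99999751e-01, -1.54687903e-04,  6.89135134e-04,
         3.69753508e-04],
       [-7.06011959e-04, -2.45958246e-01,  9.69280167e-01,
        -1.57466675e-01],
       [ 0.00000000e+00,  0.00000000e+00,  0.00000000e+00,
         1.00000000e+00]])} 0.7
```

View pics/top0.png

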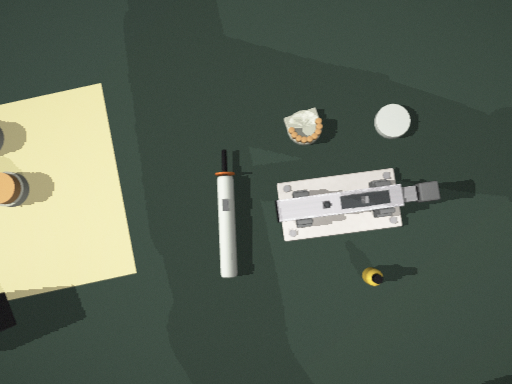

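View pics/scene0.png

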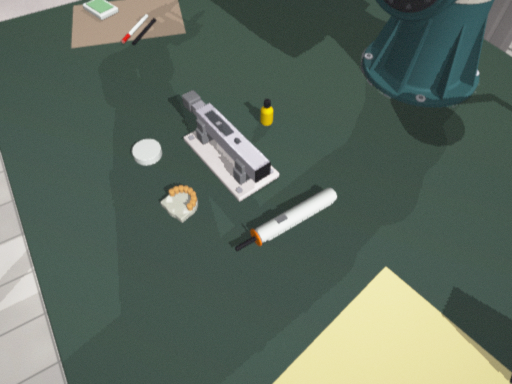

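The pictures match the network fixes. In top, the button is at about (326,205), the strip with its hole at about (365,199), and the foot at about (428,191). The other objects are clear of the leg. First I'll turn the wrist to yaw 97°, then fly to a look pose above the leg.

>>> send_rows --rows '[{"angular": [0,0,-0.118]},{"angular": [0,0,-0.118]},{"angular": [0,0,-0.118]},{"angular": [0,0,-0.118]},{"angular": [0,0,-0.118]},{"angular": [0,0,-0.118]},{"angular": [0,0,-0.118]},{"angular": [0,0,-0.118]}]'

```text
$.rows[0]: bad value
```

>>> send_rows --rows '[{"angular": [0,0,-0.118]},{"angular": [0,0,-0.118]},{"angular": [0,0,-0.118]},{"angular": [0,0,-0.118]},{"delta_pos": [0.0267,0.0181,0.002]},{"delta_pos": [0.0267,0.0181,0.002]},{"delta_pos": [0.0267,0.0181,0.002]},{"delta_pos": [0.0267,0.0181,0.002]}]'

```text
$.rows[0]: bad value
```

>>> send_rows --rows '[{"delta_pos": [0.0267,0.0181,0.002]},{"delta_pos": [0.0267,0.0181,0.002]},{"delta_pos": [0.0267,0.0181,0.002]},{"delta_pos": [0.0267,0.0181,0.002]},{"delta_pos": [0.0267,0.0181,0.002]},{"delta_pos": [0.0267,0.0181,0.002]},{"delta_pos": [0.0267,0.0181,0.002]},{"delta_pos": [0.0267,0.0181,0.002]}]'

```text
$.rows[0]: bad value
```

>>> send_rows --rows '[{"delta_pos": [0.0267,0.0181,0.002]},{"delta_pos": [0.0267,0.0181,0.002]},{"delta_pos": [0.0267,0.0181,0.002]},{"delta_pos": [0.0267,0.0181,0.002]},{"delta_pos": [0.0267,0.0181,0.002]},{"delta_pos": [0.0267,0.0181,0.002]},{"delta_pos": [0.0267,0.0181,0.002]},{"delta_pos": [0.0267,0.0181,0.002]}]'

```text
$.rows[0]: bad value
```

>>> send_rows --rows '[{"delta_pos": [0.0267,0.0181,0.002]},{"delta_pos": [0.0267,0.0181,0.002]},{"delta_pos": [0.0267,0.0181,0.002]},{"delta_pos": [0.0267,0.0181,0.002]},{"delta_pos": [0,0,0]},{"delta_pos": [0,0,0]}]'

```text
$.rows[0]: bad value
```

```bash
cat > h.py <<'E'
from plant import bot
import cv2,numpy as np
from scipy.spatial.transform import Rotation as Ro
def wcam():
    s=bot.observe(); m=bot.camera_model('wrist'); T=np.array(m['tool_from_camera'])
    R=Ro.from_euler('xyz',s['ee_rot'],degrees=True).as_matrix()
    return np.array(m['K']),R@T[:3,:3],R@T[:3,3]+np.array(s['eef_pos'])
def px2plane(u,v,z,cam=None):
    K,R,o=cam or wcam(); d=R@np.linalg.solve(K,[u,v,1]); return o+d*(z-o[2])/d[2]
def tips(c,*names):
    for n in names: print(c,n,[(np.round(d['point'],4),round(d['conf'],2)) for d in bot.tip_of(c,n)][:2])
E
python3 - <<'E'
from h import *
s=bot.observe(); print(s['t'],s['eef_pos'],s['ee_rot'],s['ft_force'],s['joints'])
im=bot.get_image('wrist'); cv2.imwrite('pics/w1.png',cv2.resize(im[:,:,::-1],(800,600)))
tips('wrist','button_top','foot_grip','stand','next_hole_search')
for n in ['button_top','foot_grip']:
  for d in bot.outline_of('wrist',n)[:1]:
    v,u=np.nonzero(d['region']); print(n,d['conf'],u.mean(),v.mean(),u.min(),u.max(),v.min(),v.max())
E
```

```text
0.7 [ 0.19131068 -0.6733748   0.22794173] [1.79998616e+02 1.50957671e-04 1.58610220e+01] [ 0.73046823  0.07588681 -0.07552777] [-7.60471464e+01  2.17090175e+01  9.93616869e+01 -1.22328766e-04
  5.89279070e+01 -1.90810536e+00]
wrist button_top []
wrist foot_grip []
wrist stand []
wrist next_hole_search []
```

View pics/w1.png

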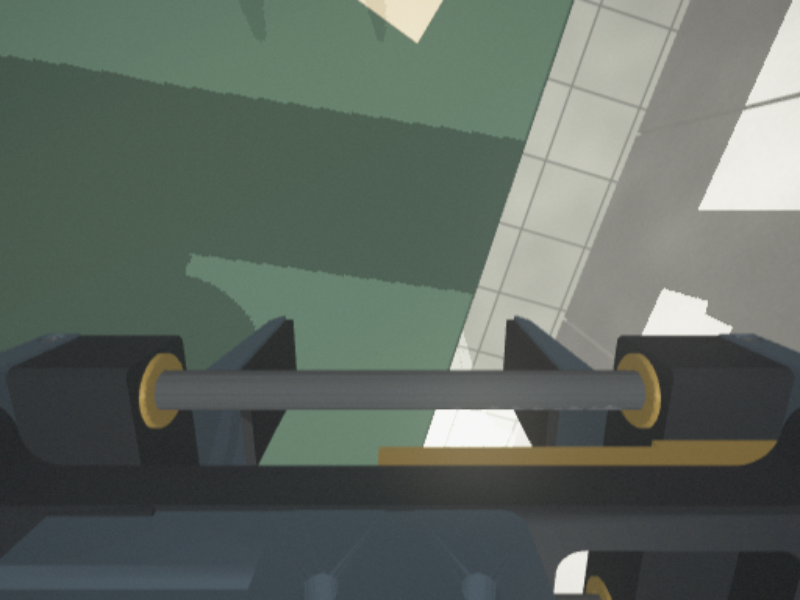

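Rows need both fields. In this picture the wrist camera looks ahead along tool +x and the gripper hides everything below about row 330 of 600, so I'll look from above the foot.

>>> send_rows --rows '[{"delta_pos": [0,0,0],"angular": [0,0,-0.118]},{"delta_pos": [0,0,0],"angular": [0,0,-0.118]},{"delta_pos": [0,0,0],"angular": [0,0,-0.118]},{"delta_pos": [0,0,0],"angular": [0,0,-0.118]},{"delta_pos": [0,0,0],"angular": [0,0,-0.118]},{"delta_pos": [0,0,0],"angular": [0,0,-0.118]},{"delta_pos": [0,0,0],"angular": [0,0,-0.118]},{"delta_pos": [0,0,0],"angular": [0,0,-0.118]}]'

```text
t: 1.72
eef_pos: [0.1913, -0.6734, 0.2279]
ee_rot: [180.0, 0.0, 70.3]
ft_force: [0.1, 0.5, -0.9]
opening: 0.0913
finger_force: 0.0
```

>>> send_rows --rows '[{"delta_pos": [0,0,0],"angular": [0,0,-0.118]},{"delta_pos": [0,0,0],"angular": [0,0,-0.118]},{"delta_pos": [0,0,0],"angular": [0,0,-0.118]},{"delta_pos": [0,0,0],"angular": [0,0,-0.118]},{"delta_pos": [0.0252,0.0218,0.0025],"angular": [0,0,0]},{"delta_pos": [0.0252,0.0218,0.0025],"angular": [0,0,0]},{"delta_pos": [0.0252,0.0218,0.0025],"angular": [0,0,0]},{"delta_pos": [0.0252,0.0218,0.0025],"angular": [0,0,0]}]'

```text
t: 2.38
eef_pos: [0.266, -0.5615, 0.2178]
ee_rot: [180.0, 0.0, 97.0]
ft_force: [-0.1, -0.5, -0.8]
opening: 0.0915
finger_force: 0.0
```

>>> send_rows --rows '[{"delta_pos": [0.0252,0.0218,0.0025],"angular": [0,0,0]},{"delta_pos": [0.0252,0.0218,0.0025],"angular": [0,0,0]},{"delta_pos": [0.0252,0.0218,0.0025],"angular": [0,0,0]},{"delta_pos": [0.0252,0.0218,0.0025],"angular": [0,0,0]},{"delta_pos": [0.0252,0.0218,0.0025],"angular": [0,0,0]},{"delta_pos": [0.0252,0.0218,0.0025],"angular": [0,0,0]},{"delta_pos": [0.0252,0.0218,0.0025],"angular": [0,0,0]},{"delta_pos": [0.0252,0.0218,0.0025],"angular": [0,0,0]}]'

```text
t: 3.05
eef_pos: [0.4148, -0.34, 0.1981]
ee_rot: [180.0, 0.0, 97.0]
ft_force: [-0.3, -0.8, -0.6]
opening: 0.0918
finger_force: 0.0
```

>>> send_rows --rows '[{"delta_pos": [0.0252,0.0218,0.0025],"angular": [0,0,0]},{"delta_pos": [0.0252,0.0218,0.0025],"angular": [0,0,0]},{"delta_pos": [0.0252,0.0218,0.0025],"angular": [0,0,0]},{"delta_pos": [0.0252,0.0218,0.0025],"angular": [0,0,0]},{"delta_pos": [0.0252,0.0218,0.0025],"angular": [0,0,0]},{"delta_pos": [0.0252,0.0218,0.0025],"angular": [0,0,0]},{"delta_pos": [0.0252,0.0218,0.0025],"angular": [0,0,0]},{"delta_pos": [0.0252,0.0218,0.0025],"angular": [0,0,0]}]'

```text
t: 3.72
eef_pos: [0.5635, -0.1185, 0.178]
ee_rot: [180.0, 0.0, 97.0]
ft_force: [0.6, -1.6, 1.1]
opening: 0.0911
finger_force: 0.0
```

>>> send_rows --rows '[{"delta_pos": [0,0,0],"angular": [0,0,0]},{"delta_pos": [0,0,0],"angular": [0,0,0]}]'

```text
t: 3.88
eef_pos: [0.5632, -0.1189, 0.1778]
ee_rot: [-180.0, -0.0, 97.1]
ft_force: [0.6, 0.1, 0.5]
opening: 0.0916
finger_force: 0.0
```

```bash
python3 - <<'E'
from h import *
s=bot.observe(); print(s['t'],s['eef_pos'],s['ee_rot'],s['ft_force'],s['joints'])
im=bot.get_image('wrist'); cv2.imwrite('pics/w2.png',cv2.resize(im[:,:,::-1],(800,600)))
tips('wrist','button_top','foot_grip','stand','next_hole_search')
for n in ['button_top','foot_grip','stop_strip']:
  for d in bot.outline_of('wrist',n)[:1]:
    v,u=np.nonzero(d['region']); print(n,d['conf'],u.mean(),v.mean(),u.min(),u.max(),v.min(),v.max())
E
```

```text
3.8833 [ 0.56322584 -0.11889917  0.17778172] [-1.79986253e+02 -1.69289113e-03  9.71336020e+01] [0.55283588 0.12357804 0.4542778 ] [-1.42386027e+01  1.45237946e+01  1.15326717e+02 -4.47134672e-03
  5.01629073e+01 -2.13693401e+01]
wrist button_top [(array([0.5433, 0.0439, 0.0842]), 0.45)]
wrist foot_grip [(array([ 0.5639, -0.1168,  0.0592]), 0.7)]
wrist stand [(array([ 5.514e-01, -1.430e-02, -1.000e-04]), 0.63)]
wrist next_hole_search [(array([ 0.5505, -0.0162,  0.0756]), 0.56)]
button_top 0.57 256.8412698412698 8.88888888888889 251 262 3 15
foot_grip 0.63 255.99618528610355 152.1683923705722 242 271 0 204
stop_strip 0.89 256.8183908045977 80.70862068965518 246 268 37 126
```

View pics/w2.png

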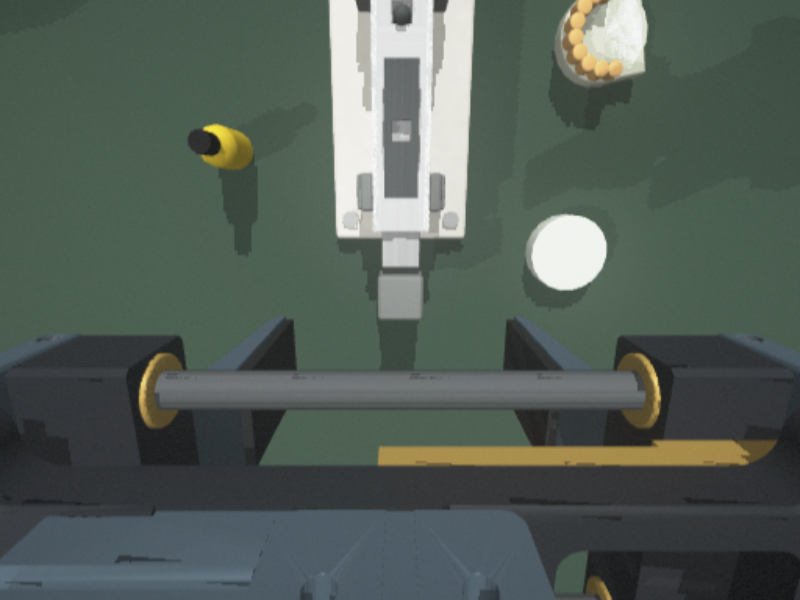

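The wrist view is aligned with the leg. In the 800 x 600 picture the button is at about (401,12), the strip's hole at (401,130), the strip spans rows 58-198, and the foot is at (400,296). Next I'll compute the positions and check the heights from two views.

```bash
python3 - <<'E'
from h import *
cam=wcam()
im=bot.get_image('wrist'); bot.get_image('top'); bot.get_image('scene')
g=cv2.cvtColor(im,cv2.COLOR_RGB2GRAY)
print('col256',[(v,int(g[v,254:259].mean())) for v in range(72,96)])
b=px2plane(256.8,8.9,.082,cam); h=px2plane(256.6,83.2,.077,cam); f=px2plane(256,189,.075,cam)
for n,p in zip('bhf',(b,h,f)): print(n,np.round(p,4))
print('b-h',np.hypot(*(b-h)[:2]),'axis deg',np.degrees(np.arctan2(*(b-f)[:2][::-1])))
# two-view heights
def P(c):
    m=bot.camera_model(c); return np.array(m['K']),np.array(m['R']),np.array(m['t'])
K,R,o=cam; P1=K@np.c_[R.T,-R.T@o]
def cen(c,n):
    d=bot.outline_of(c,n)
    if not d: return None
    v,u=np.nonzero(d[0]['region']); return np.array([u.mean(),v.mean()])
for n in ['button_top','stop_strip']:
  for c in ['top','scene']:
    a,q=cen('wrist',n),cen(c,n)
    if a is None or q is None: print(n,c,'none'); continue
    K2,R2,t2=P(c); X=cv2.triangulatePoints(P1,K2@np.c_[R2,t2],a,q); print(n,c,np.round(X[:3,0]/X[3,0],4))
print(bot.observe()['t'])
E
```

```text
col256 [(72, 108), (73, 108), (74, 95), (75, 127), (76, 146), (77, 146), (78, 141), (79, 141), (80, 143), (81, 145), (82, 147), (83, 171), (84, 192), (85, 199), (86, 194), (87, 187), (88, 147), (89, 109), (90, 108), (91, 108), (92, 108), (93, 108), (94, 109), (95, 108)]
b [0.5449 0.0389 0.082 ]
h [ 0.5518 -0.0183  0.077 ]
f [ 0.5633 -0.1172  0.075 ]
b-h 0.05756922664514107 axis deg 96.72346468397626
button_top top none
button_top scene [ 0.548  -0.0021  0.0073]
stop_strip top [ 0.5504 -0.0139  0.0788]
stop_strip scene [ 0.5532 -0.0142  0.0792]
4.8333
```

>>> send_rows --rows '[{"delta_pos": [0.02,0,0.008],"angular": [0,0,0]},{"delta_pos": [0.02,0,0.008],"angular": [0,0,0]},{"delta_pos": [0.02,0,0.008],"angular": [0,0,0]},{"delta_pos": [0.02,0,0.008],"angular": [0,0,0]},{"delta_pos": [0.02,0,0.008],"angular": [0,0,0]},{"delta_pos": [0.02,0,0.008],"angular": [0,0,0]},{"delta_pos": [0.02,0,0.008],"angular": [0,0,0]},{"delta_pos": [0.02,0.001,0.008],"angular": [0,0,0]}]' --grip 0 --grip_force 10

```text
t: 5.5
eef_pos: [0.544, 0.0398, 0.1136]
ee_rot: [180.0, -0.0, 97.0]
ft_force: [-0.9, 0.1, -0.9]
opening: 0.0409
finger_force: 0.0
```

>>> send_rows --rows '[{"delta_pos": [0,0,0],"angular": [0,0,0]},{"delta_pos": [0,0,0],"angular": [0,0,0]},{"delta_pos": [0,0,0],"angular": [0,0,0]},{"delta_pos": [0,0,0],"angular": [0,0,0]}]'

```text
t: 5.83
eef_pos: [0.5446, 0.0382, 0.1144]
ee_rot: [180.0, 0.0, 97.0]
ft_force: [1.0, 0.2, -0.3]
opening: 0.0138
finger_force: 0.0
```

>>> send_rows --rows '[{"delta_pos": [0.001,0,0],"angular": [0,0,0]},{"delta_pos": [0,0,0.003],"angular": [0,0,0]},{"delta_pos": [0,0,0.004],"angular": [0,0,0]},{"delta_pos": [0,0,0.004],"angular": [0,0,0]},{"delta_pos": [0,0,0.004],"angular": [0,0,0]},{"delta_pos": [0,0,0.002],"angular": [0,0,0]},{"delta_pos": [0,0,0],"angular": [0,0,0]}]'

```text
t: 6.42
eef_pos: [0.5439, 0.0398, 0.0963]
ee_rot: [-180.0, -0.0, 97.0]
ft_force: [-0.8, 0.4, 0.4]
opening: 0.0004
finger_force: 0.0
```

>>> send_rows --rows '[{"delta_pos": [0,0,0.001],"angular": [0,0,0]},{"delta_pos": [0,0,0.001],"angular": [0,0,0]},{"delta_pos": [0,0,0.001],"angular": [0,0,0]},{"delta_pos": [0,0,0],"angular": [0,0,0]}]'

```text
t: 6.75
eef_pos: [0.5442, 0.0399, 0.094]
ee_rot: [180.0, 0.0, 97.0]
ft_force: [-0.0, -0.4, 0.3]
opening: 0.0007
finger_force: 0.4
```

>>> send_rows --rows '[{"delta_pos": [0,0,0.001],"angular": [0,0,0]},{"delta_pos": [0,0,0.001],"angular": [0,0,0]},{"delta_pos": [0,0,0],"angular": [0,0,0]}]'

```text
t: 7.0
eef_pos: [0.5439, 0.0399, 0.0917]
ee_rot: [-180.0, -0.0, 97.0]
ft_force: [-0.5, 0.2, -0.1]
opening: 0.0006
finger_force: 0.0
```

>>> send_rows --rows '[{"delta_pos": [0,0,0.001],"angular": [0,0,0]},{"delta_pos": [0,0,0],"angular": [0,0,0]}]'

```text
t: 7.17
eef_pos: [0.544, 0.0399, 0.0912]
ee_rot: [-180.0, -0.0, 97.0]
ft_force: [-3.4, 0.6, 9.9]
opening: 0.0004
finger_force: 5.2
```

```bash
python3 - <<'E'
from h import *
print(bot.observe()['ft_force'])
im=bot.get_image('top'); cv2.imwrite('pics/t2.png',cv2.resize(im[140:260,260:460,::-1],None,fx=4,fy=4,interpolation=cv2.INTER_CUBIC)); tips('top','foot_grip','button_top')
a=bot.get_image('scene'); tips('scene','foot_grip','button_top')
E
```

```text
[-3.37014011  0.55864459  9.85660505]
top foot_grip []
top button_top []
scene foot_grip [(array([ 0.5605, -0.1298,  0.063 ]), 0.61)]
scene button_top [(array([ 0.6894, -0.0769, -0.0007]), 0.67)]
```

View pics/t2.png

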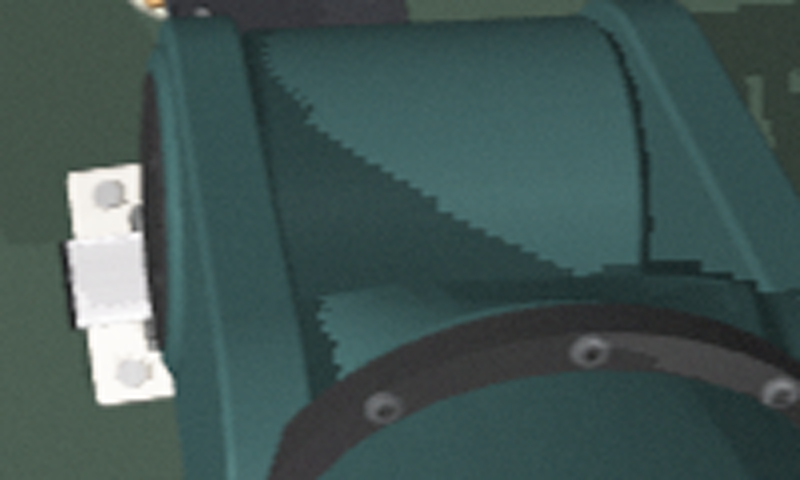

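The scene network shows the foot moved about 15 mm outward, so the button has released. The top view is hidden by the arm. I'll lift off and go back above the foot.

>>> send_rows --rows '[{"delta_pos": [0,0,-0.01],"angular": [0,0,0]},{"delta_pos": [0,0,-0.02],"angular": [0,0,0]},{"delta_pos": [-0.02,0,-0.02],"angular": [0,0,0]},{"delta_pos": [-0.03,0,-0.02],"angular": [0,0,0]},{"delta_pos": [-0.03,0,-0.01],"angular": [0,0,0]},{"delta_pos": [-0.03,0,-0.006],"angular": [0,0,0]},{"delta_pos": [-0.03,0,0],"angular": [0,0,0]},{"delta_pos": [-0.035,0,0],"angular": [0,0,0]}]' --grip 0.07

```text
t: 8.13
eef_pos: [0.5656, -0.135, 0.1781]
ee_rot: [179.9, 0.0, 97.0]
ft_force: [-0.9, -0.2, 0.1]
opening: 0.0507
finger_force: 0.0
```

>>> send_rows --rows '[{"delta_pos": [0,0,0],"angular": [0,0,0]},{"delta_pos": [0,0,0],"angular": [0,0,0]}]'

```text
t: 8.3
eef_pos: [0.5654, -0.1352, 0.1773]
ee_rot: [180.0, 0.0, 96.9]
ft_force: [-0.7, -0.1, 0.2]
opening: 0.0645
finger_force: 0.0
```

```bash
python3 - <<'E'
from h import *
s=bot.observe(); print(s['t'],s['eef_pos'],s['ee_rot'],s['opening'])
im=bot.get_image('wrist'); cv2.imwrite('pics/w3.png',cv2.resize(im[:,:,::-1],(800,600)))
tips('wrist','button_top','foot_grip','next_hole_search')
E
```

```text
8.3 [ 0.56544718 -0.13519746  0.17733035] [1.79982614e+02 4.39185319e-03 9.68530155e+01] 0.06454160134829172
wrist button_top []
wrist foot_grip [(array([ 0.5653, -0.1274,  0.0602]), 0.96), (array([ 0.682 ,  0.0677, -0.0026]), 0.54)]
wrist next_hole_search [(array([ 0.5496, -0.0154,  0.0756]), 0.73), (array([ 0.6804,  0.0687, -0.0023]), 0.22)]
```

View pics/w3.png

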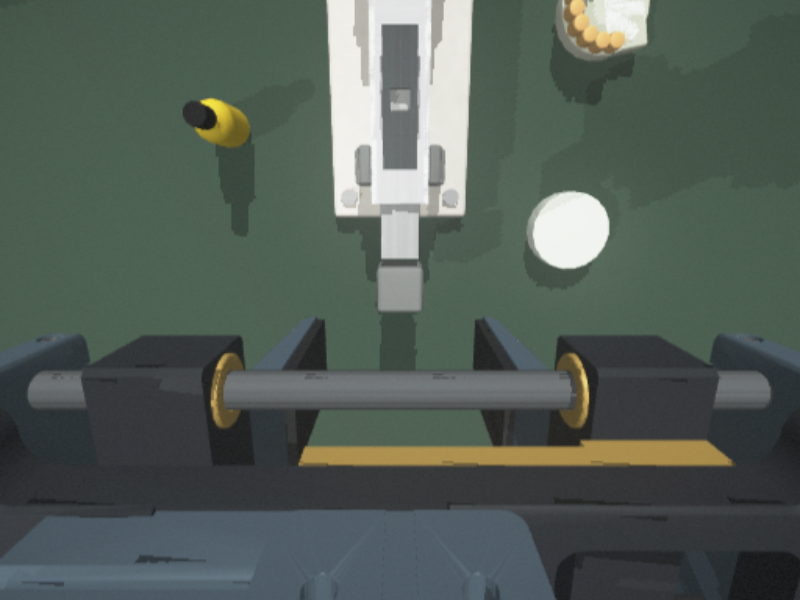

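The tube has sprung out: the foot top is at (400,288), the hole at (400,99), and the mouth at row 205 in the 800 x 600 picture. The button is no longer showing. Next is how much further to draw.

```bash
python3 - <<'E'
from h import *
cam=wcam(); s=1.5625
im=bot.get_image('wrist'); g=cv2.cvtColor(im,cv2.COLOR_RGB2GRAY)
for lo,hi in((10,25),(52,75),(100,112),(160,205)): print([(v,int(g[v,254:259].mean())) for v in range(lo,hi)])
f=px2plane(256,288/s,.075,cam); h=px2plane(256.3,(99/s),.077,cam)
print(f,h,np.hypot(*(f-h)[:2]),np.degrees(np.arctan2(*(h-f)[:2][::-1])))
E
```

```text
[(10, 228), (11, 228), (12, 229), (13, 228), (14, 226), (15, 227), (16, 227), (17, 216), (18, 155), (19, 102), (20, 101), (21, 102), (22, 103), (23, 103), (24, 102)]
[(52, 107), (53, 106), (54, 107), (55, 106), (56, 107), (57, 109), (58, 108), (59, 94), (60, 131), (61, 152), (62, 151), (63, 146), (64, 146), (65, 147), (66, 151), (67, 152), (68, 154), (69, 186), (70, 206), (71, 200), (72, 192), (73, 147), (74, 109)]
[(100, 111), (101, 110), (102, 111), (103, 110), (104, 109), (105, 110), (106, 110), (107, 111), (108, 110), (109, 111), (110, 130), (111, 208)]
[(160, 202), (161, 202), (162, 201), (163, 201), (164, 201), (165, 200), (166, 200), (167, 161), (168, 98), (169, 77), (170, 77), (171, 77), (172, 111), (173, 137), (174, 158), (175, 162), (176, 159), (177, 156), (178, 155), (179, 155), (180, 154), (181, 154), (182, 154), (183, 154), (184, 153), (185, 153), (186, 153), (187, 152), (188, 152), (189, 152), (190, 151), (191, 152), (192, 151), (193, 150), (194, 150), (195, 151), (196, 150), (197, 150), (198, 149), (199, 151), (200, 138), (201, 107), (202, 79), (203, 68), (204, 68)]
[ 0.56537032 -0.12434335  0.075     ] [ 0.55197554 -0.01427315  0.077     ] 0.11088223513106268 96.93837991265409
```

Hole edges are at rows 59.2-73.2 and the foot top at rows 172.5-200.5, so the foot to hole distance is about 110 mm and roughly 47-50 mm remain to be drawn. I'll lower onto the foot and use a light grip, so the pads would slip before the strip drags.

>>> send_rows --rows '[{"delta_pos": [0.009,0,0.01],"angular": [0,0,0]},{"delta_pos": [0,0,0.02],"angular": [0,0,0]},{"delta_pos": [0,0,0.025],"angular": [0,0,0]},{"delta_pos": [0,0,0.025],"angular": [0,0,0]},{"delta_pos": [0,0,0.02],"angular": [0,0,0]},{"delta_pos": [0,0,0.015],"angular": [0,0,0]},{"delta_pos": [0,0,0.007],"angular": [0,0,0]},{"delta_pos": [0,0,0],"angular": [0,0,0]}]' --grip 0.07

```text
t: 9.22
eef_pos: [0.5631, -0.1238, 0.0531]
ee_rot: [-179.8, -0.1, 97.0]
ft_force: [0.9, 0.8, -0.8]
opening: 0.0698
finger_force: 0.0
```

>>> send_rows --rows '[{"delta_pos": [0,0,0],"angular": [0,0,0]},{"delta_pos": [0,0,0],"angular": [0,0,0]},{"delta_pos": [0,0,0],"angular": [0,0,0]},{"delta_pos": [0,0,0],"angular": [0,0,0]},{"delta_pos": [0,0,0],"angular": [0,0,0]},{"delta_pos": [0,0,0],"angular": [0,0,0]},{"delta_pos": [0,0,0],"angular": [0,0,0]},{"delta_pos": [0,0,0],"angular": [0,0,0]}]' --grip 0.0 --grip_force 10

```text
t: 9.88
eef_pos: [0.5644, -0.125, 0.0552]
ee_rot: [180.0, 0.0, 97.0]
ft_force: [-2.3, 0.2, 5.5]
opening: 0.0298
finger_force: 10.0
```

>>> send_rows --rows '[{"delta_pos": [-0.001,0,0],"angular": [0,0,0]},{"delta_pos": [-0.002,0,0],"angular": [0,0,0]},{"delta_pos": [-0.002,0,0],"angular": [0,0,0]},{"delta_pos": [-0.002,0,0],"angular": [0,0,0]},{"delta_pos": [-0.002,0,0],"angular": [0,0,0]},{"delta_pos": [-0.001,0,0],"angular": [0,0,0]}]'

```text
t: 10.38
eef_pos: [0.5655, -0.1346, 0.0551]
ee_rot: [-180.0, -0.0, 97.0]
ft_force: [-2.1, 4.4, 7.5]
opening: 0.0302
finger_force: 10.0
```

>>> send_rows --rows '[{"delta_pos": [-0.003,0,0],"angular": [0,0,0]},{"delta_pos": [-0.003,0,0],"angular": [0,0,0]},{"delta_pos": [-0.003,0,0],"angular": [0,0,0]},{"delta_pos": [-0.003,0,0],"angular": [0,0,0]},{"delta_pos": [-0.003,0,0],"angular": [0,0,0]},{"delta_pos": [-0.003,0,0],"angular": [0,0,0]},{"delta_pos": [-0.003,0,0],"angular": [0,0,0]},{"delta_pos": [-0.002,0,0],"angular": [0,0,0]}]'

```text
t: 11.05
eef_pos: [0.5683, -0.1575, 0.0552]
ee_rot: [-180.0, -0.0, 97.0]
ft_force: [-3.3, 5.2, 7.9]
opening: 0.0299
finger_force: 10.0
```

```bash
python3 - <<'E'
from h import *
s=bot.observe(); print(s['t'],s['eef_pos'],s['ft_force'])
cam=wcam(); im=bot.get_image('wrist'); g=cv2.cvtColor(im,cv2.COLOR_RGB2GRAY)
cv2.imwrite('pics/w4.png',cv2.resize(im[:,:,::-1],(800,600)))
print([int(g[v,254:259].mean()) for v in range(0,200,2)])
E
```

```text
11.05 [ 0.56830062 -0.1574649   0.05515725] [-3.25238608  5.18352098  7.94474209]
[98, 98, 99, 99, 99, 100, 100, 100, 101, 101, 102, 102, 103, 103, 103, 104, 104, 105, 104, 104, 104, 106, 218, 229, 229, 228, 228, 229, 229, 229, 229, 229, 229, 229, 228, 229, 229, 229, 229, 229, 229, 229, 229, 229, 218, 145, 148, 149, 148, 148, 181, 212, 195, 191, 190, 190, 190, 190, 190, 189, 190, 189, 189, 187, 188, 187, 187, 187, 187, 187, 187, 186, 186, 186, 186, 185, 186, 185, 184, 185, 183, 184, 183, 183, 183, 183, 182, 181, 182, 182, 181, 181, 182, 181, 179, 179, 180, 179, 179, 178]
```

View pics/w4.png

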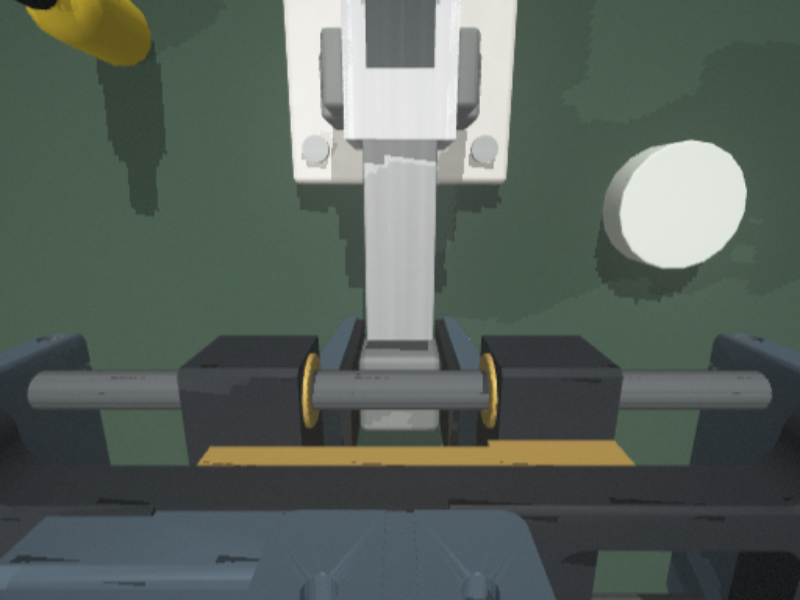

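Clean slide so far: about 33 mm drawn at about 5 N. The strip's lower edge is at row 67, the mouth at row 138, and the foot is held between the pads. I'll go slower from here.

>>> send_rows --rows '[{"delta_pos": [-0.0015,0,0],"angular": [0,0,0]},{"delta_pos": [-0.0015,0,0],"angular": [0,0,0]},{"delta_pos": [-0.0015,0,0],"angular": [0,0,0]},{"delta_pos": [-0.0015,0,0],"angular": [0,0,0]},{"delta_pos": [-0.001,0,0],"angular": [0,0,0]},{"delta_pos": [-0.001,0,0],"angular": [0,0,0]}]'

```text
t: 11.6
eef_pos: [0.5692, -0.1653, 0.0551]
ee_rot: [-180.0, -0.0, 97.0]
ft_force: [-1.9, 4.3, 7.2]
opening: 0.0298
finger_force: 10.0
```

>>> send_rows --rows '[{"delta_pos": [-0.0007,0,0],"angular": [0,0,0]},{"delta_pos": [-0.0007,0,0],"angular": [0,0,0]},{"delta_pos": [-0.0006,0,0],"angular": [0,0,0]}]'

```text
t: 11.85
eef_pos: [0.5695, -0.1673, 0.0552]
ee_rot: [-180.0, -0.0, 97.0]
ft_force: [-2.6, 3.3, 7.8]
opening: 0.0295
finger_force: 10.0
```

>>> send_rows --rows '[{"delta_pos": [-0.0005,0,0],"angular": [0,0,0]},{"delta_pos": [-0.0005,0,0],"angular": [0,0,0]},{"delta_pos": [-0.0005,0,0],"angular": [0,0,0]}]'

```text
t: 12.1
eef_pos: [0.5697, -0.1689, 0.0552]
ee_rot: [-180.0, -0.0, 97.0]
ft_force: [-2.5, 2.9, 7.0]
opening: 0.0302
finger_force: 10.0
```

>>> send_rows --rows '[{"delta_pos": [-0.0005,0,0],"angular": [0,0,0]},{"delta_pos": [-0.0005,0,0],"angular": [0,0,0]},{"delta_pos": [-0.0005,0,0],"angular": [0,0,0]}]'

```text
t: 12.35
eef_pos: [0.5699, -0.1706, 0.0552]
ee_rot: [-180.0, -0.0, 97.0]
ft_force: [-2.3, 0.1, 6.2]
opening: 0.0301
finger_force: 10.0
```

```bash
python3 - <<'E'
from h import *
s=bot.observe(); print(s['t'],s['eef_pos'],s['ft_force'])
for c in['scene','top']:
    im=bot.get_image(c); tips(c,'foot_grip','button_top')
    if c=='scene': cv2.imwrite('pics/s3.png',cv2.resize(im[80:200,160:300,::-1],None,fx=5,fy=5,interpolation=cv2.INTER_CUBIC))
E
```

```text
12.35 [ 0.56993114 -0.17063789  0.05518474] [-2.30539585  0.10334234  6.16024218]
scene foot_grip [(array([ 0.5661, -0.174 ,  0.0619]), 0.64)]
scene button_top []
top foot_grip [(array([ 0.5739, -0.1766,  0.0624]), 0.88)]
top button_top [(array([ 0.5506, -0.0154,  0.0814]), 0.43)]
```

View pics/s3.png

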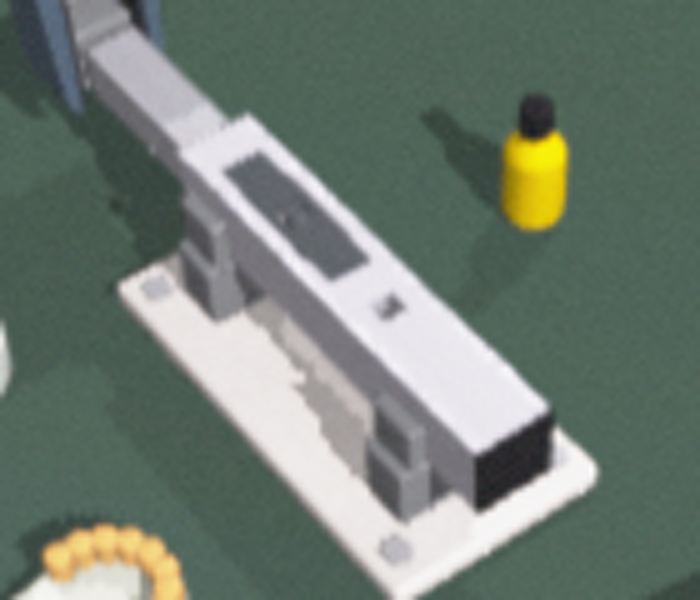

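The pull force fell to 0 and the first hole at (390,305) is empty. The strip's hole at about (290,215) looks filled dark, so the button has probably popped up. A tiny tug will confirm it.

>>> send_rows --rows '[{"delta_pos": [-0.0005,0,0],"angular": [0,0,0]},{"delta_pos": [0,0,0],"angular": [0,0,0]}]'

```text
t: 12.82
eef_pos: [0.57, -0.1712, 0.0552]
ee_rot: [-180.0, 0.0, 97.0]
ft_force: [-2.4, -1.1, 6.7]
opening: 0.0299
finger_force: 10.0
```

>>> send_rows --rows '[{"delta_pos": [-0.0005,0,0],"angular": [0,0,0]},{"delta_pos": [0,0,0],"angular": [0,0,0]}]'

```text
t: 12.98
eef_pos: [0.57, -0.1715, 0.0552]
ee_rot: [-180.0, -0.0, 97.0]
ft_force: [-1.6, 0.8, 7.4]
opening: 0.0299
finger_force: 10.0
```

>>> send_rows --rows '[{"delta_pos": [-0.0005,0,0],"angular": [0,0,0]},{"delta_pos": [0,0,0],"angular": [0,0,0]}]'

```text
t: 13.15
eef_pos: [0.5701, -0.1719, 0.0552]
ee_rot: [-180.0, -0.0, 97.0]
ft_force: [-3.1, 3.6, 7.9]
opening: 0.0304
finger_force: 10.0
```

```bash
python3 - <<'E'
from h import *
a=bot.get_image('top'); b=bot.get_image('scene'); tips('top','button_top','foot_grip'); tips('scene','button_top')
A=cv2.resize(a[180:220,300:400,::-1],(800,320),interpolation=cv2.INTER_CUBIC)
B=cv2.resize(b[100:150,190:300,::-1],(600,273),interpolation=cv2.INTER_CUBIC)
B=cv2.copyMakeBorder(B,0,0,0,200,cv2.BORDER_CONSTANT)
cv2.imwrite('pics/c5.png',np.vstack([A,B]))
E
```

```text
top button_top [(array([ 0.5705, -0.1761,  0.0606]), 0.61), (array([ 0.5481, -0.0151,  0.084 ]), 0.47)]
top foot_grip [(array([ 0.5722, -0.1784,  0.0604]), 0.77)]
scene button_top [(array([ 0.5491, -0.0182,  0.0842]), 0.37)]
```

View pics/c5.png

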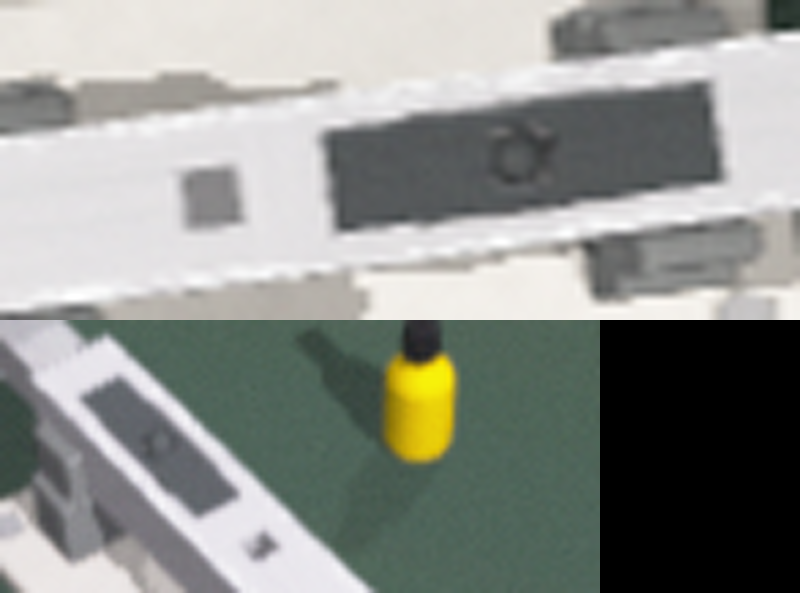

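The button stands up through the strip's hole (dark round cap with a shadow at (520,150)), the networks place it at z of about 0.084, and the force was rising against it. It has locked. I'll release and lift straight up.

>>> send_rows --rows '[{"delta_pos": [0.0005,0,0],"angular": [0,0,0]},{"delta_pos": [0,0,0],"angular": [0,0,0]},{"delta_pos": [0,0,0],"angular": [0,0,0]},{"delta_pos": [0,0,0],"angular": [0,0,0]},{"delta_pos": [0,0,0],"angular": [0,0,0]},{"delta_pos": [0,0,0],"angular": [0,0,0]}]' --grip 0.07

```text
t: 13.9
eef_pos: [0.57, -0.1716, 0.0549]
ee_rot: [-180.0, -0.0, 97.0]
ft_force: [1.0, -0.2, -0.6]
opening: 0.0672
finger_force: 0.0
```

>>> send_rows --rows '[{"delta_pos": [0,0,-0.005],"angular": [0,0,0]},{"delta_pos": [0,0,-0.015],"angular": [0,0,0]},{"delta_pos": [0,0,-0.02],"angular": [0,0,0]},{"delta_pos": [0,0,-0.025],"angular": [0,0,0]},{"delta_pos": [0,0,-0.025],"angular": [0,0,0]},{"delta_pos": [0,0,-0.02],"angular": [0,0,0]},{"delta_pos": [0,0,-0.015],"angular": [0,0,0]},{"delta_pos": [0,0,0],"angular": [0,0,0]}]'

```text
t: 14.57
eef_pos: [0.5716, -0.172, 0.1835]
ee_rot: [179.8, 0.1, 97.0]
ft_force: [0.5, -0.4, 0.7]
opening: 0.0703
finger_force: 0.0
```

```bash
python3 - <<'E'
from h import *
s=bot.observe(); print(s['t'],s['eef_pos'],s['opening'],s['ft_force'])
im=bot.get_image('wrist'); cv2.imwrite('pics/w6.png',cv2.resize(im[:,:,::-1],(800,600)))
tips('wrist','button_top','foot_grip','next_hole_search')
g=cv2.cvtColor(im,cv2.COLOR_RGB2GRAY); print([int(x) for x in g[0:140,247:266:3].mean(1)])
E
```

```text
14.5667 [ 0.57158301 -0.17204076  0.18351482] 0.07033375069103928 [ 0.51954474 -0.39248993  0.69139198]
wrist button_top [(array([ 0.549 , -0.0166,  0.087 ]), 0.44)]
wrist foot_grip [(array([ 0.5744, -0.1716,  0.0565]), 0.81)]
wrist next_hole_search [(array([ 0.5458, -0.0143,  0.0744]), 0.86)]
[117, 117, 117, 118, 119, 122, 124, 124, 125, 124, 120, 115, 124, 131, 126, 122, 119, 115, 112, 110, 107, 111, 116, 116, 118, 117, 114, 119, 124, 124, 123, 124, 125, 125, 125, 126, 125, 125, 126, 126, 126, 126, 131, 133, 133, 136, 139, 139, 139, 140, 139, 139, 139, 140, 139, 140, 140, 141, 142, 142, 141, 142, 143, 142, 143, 194, 237, 243, 243, 243, 243, 243, 243, 243, 243, 242, 243, 243, 243, 243, 243, 243, 243, 243, 243, 243, 243, 243, 223, 180, 174, 174, 174, 174, 186, 208, 220, 228, 230, 230, 230, 230, 229, 229, 230, 229, 229, 228, 229, 229, 228, 229, 229, 228, 228, 228, 228, 228, 228, 228, 228, 227, 227, 227, 227, 227, 226, 226, 226, 226, 226, 226, 226, 226, 225, 226, 225, 226, 227, 226]
```

View pics/w6.png

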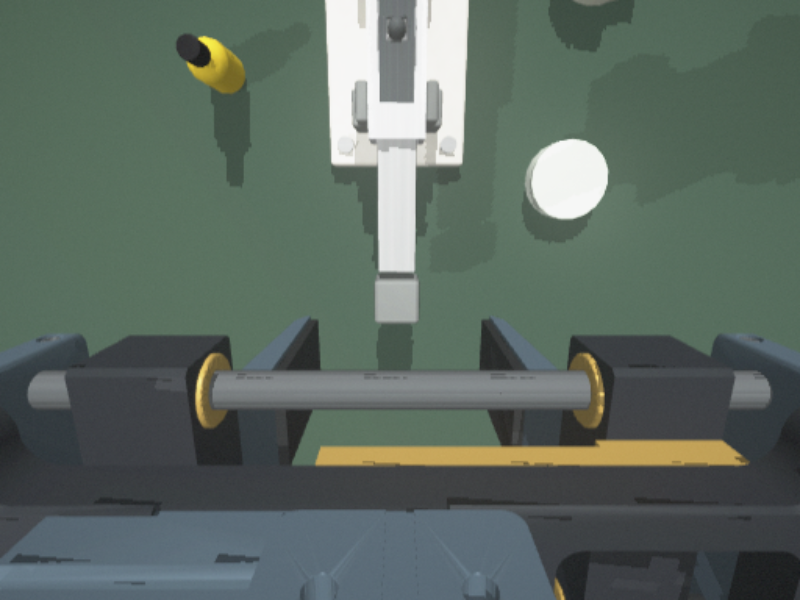

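The button stands proud in the strip's hole at (397,28), the strip-to-mouth gap is unchanged at about 23 px, and the foot is free at (397,300). The dropper and floss box are undisturbed. Handing in.

```bash
python3 -c "
from plant import bot
print(bot.job_done())"
```

```text
the job is handed in; nothing more can be done
None
```

The job is handed in at about 15 s: button pressed in, inner tube drawn out about 60 mm until the button popped up and locked in the strip's hole, then foot released, with no sign of strip drag or disturbed objects.

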